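# Push the row of breakers home along the rail

## Robot

A 6-joint arm with a two-finger parallel gripper is mounted at the origin on the work surface. World frame = base frame: x ahead of the robot, y to its left, z up, the work surface at z = 0. Lengths are in m, angles in degrees, forces in N, time in s.
With the tool pointing down it reaches from about 0.35 to 0.875 m from the base axis. Payload 4.2 kg.
Tool frame: the origin (TCP) lies between the finger pads; the fingertips stand 19 mm ahead of it and the grasp point (between the pads) is the TCP; z points along the fingers, y is the line along which they close (so a half turn about z gives the same grasp; the last joint's range is limited). The gripper opens to 87 mm and grips with 3 to 60 N. Pads are 19 mm wide; open, the fingers measure 117 mm over their backs; the gripper's body (75 mm by 190 mm) begins 51 mm behind the grasp point.
Start: joints at [-55.657, 22.042, 0.453, 0, -68.411, -14.817], TCP at [0.209, -0.589, 0.242] pointing down, gripper open.
Joint ranges: [-179.83, 179.83], [-69.29, 118.12], [-61.27, 80.66], [-181.25, 117.63], [-171.15, -9.14], [-177.46, 177.46]. Speed limits (degrees/s): [159.86, 159.86, 180, 180, 180, 180].

## Interface

Orientations are given as a 3x3 rotation matrix whose columns are the frame's x, y, z axes.
In Python, from station import r gives the robot as it stands.
- The arm moves only by the tool drive_tool, never from a script. Its argument "steps" is one flat list of numbers, 7 for each row, row after row: the turn, a rotation vector about the tool's x, y, z in rad, then the shift along the tool's x, y, z in m, then the opening, from 0 (shut) to 1 (fully open). A call has 1 to 10 rows; each row shifts and turns the commanded pose from where the row before left it, along the tool's axes as they then stand; what a row does not reach is not made up. A row lasts 1/12 s, in which the tool goes at most 41.7 mm and 7.16 degrees, less where a joint would pass 70% of its speed; a pose out of reach is approached as far as the arm can. A call is refused whole if a number of a shift passes 0.0417 or a number of a turn 0.125, either way. A call with a gripper value outside its range is refused whole. The fingers move at their own pace and stop on an object; the grip force is fixed at half the most. Time passes only in rows, so rows that do not move let the fingers close. It gives the time, the measured TCP pose, the force, the opening and the grip force at its end, in the units of the state.
- r.sense(): the state, without advancing time (a new reading comes with each control period).
- r.capture(name): name is "side" or "top"; returns the picture (420x560x3 uint8, blue, green, red); there is no depth.
- r.camera_params(name): a dict with "camera_matrix" (3x3 intrinsics, pixels), "extrinsics" (4x4, takes a point from world to camera coordinates). Camera axes: x right, y down, z forward; pixel columns grow to the right and rows downward; lengths in m; the calibration is good to about 2 mm. A picture is of the moment at which its call begins. camera_params takes no time and is no camera call.
- r.finish_job(): hands the job in; it is judged then, once.
The state is a dict: "time_s": time; "joints": joint angles; "joint_velocities": joint speeds; "effort": joint torques, N m; "tcp_pos": TCP position; "ee_rot": TCP orientation; "wrist_force": force on the tool from outside, world axes, zero at the start; "moment": the same for the moment, N m; "gripper_width": opening from 0.0 (shut) to 1.0 (fully open); "gripper_force": force on a finger pad.
Only numpy, scipy, OpenCV 4.12 (cv2) and the standard library are available. Lean on these libraries where they do the work, as an engineer would, in place of code of your own. Each camera call takes 0.05 s, during which the arm holds its last target. There are 200 camera calls.

## Task

Push the row of five circuit breakers along the mounting rail, all together as one touching row, until the row sits fully home against the upright end stop. Only push with the fingertips or the outside of the fingers: do not lift, tip or pull apart the breakers. Leave the spare breaker and everything else on the bench where it is.

Things in the scene. Friction and masses are not known exactly. Their poses are not given: they have to be found in the camera images.
- rail: Sheet-steel mounting plate, 240 (x) x 360 (y) x 5 mm thick, fixed on the bench, with an aluminium hat rail 35 mm wide and 340 mm long along the plate's middle. Origin: centre of the plate's underside, on the bench. The rail runs along the y axis through the origin; its top is 17 mm above the bench. z is up. Turned by up to 26 degrees.
- stop: End stop: upright white plastic bracket fixed across the rail near one of its two ends (either one, it varies), 56 mm across the rail, 12 mm thick along the rail, standing 40 mm above the rail's top. Origin: its centre at the height of the rail's top, 150 mm along the rail from the plate's centre, the face that the row meets 6 mm from the origin. y axis along the rail.
- cap: Low white plastic end cap fixed on the rail's other end, 150 mm from the plate's centre, 41 x 12 mm, standing only 4 mm above the rail's top: not the stop. Origin: its centre at the height of the rail's top.
- breaker1: First of five like white circuit breakers astride the rail in one touching row, loose, numbered along the rail's +y. 18 mm thick along the rail, 70 mm across it, 28 mm high above the rail's top; a 42 mm wide nose on that to 40 mm, a small toggle to 48 mm. Flat end faces 9 mm from its origin, which is its centre at the height of the rail's top. y axis along the rail, z up.
- breaker2: Second of the row, same origin and axes. The row is 91 mm long and starts 55 to 145 mm from the stop's face. The feet hang 7 mm below the rail's top on both sides with 1.5 mm play.
- breaker3: Third of the row, in its middle; same origin and axes. Each breaker weighs about 0.1 kg; sliding the whole row takes about 2 to 5 N.
- breaker4: Fourth of the row; same shape, origin and axes.
- breaker5: Fifth of the row, the one farthest along the rail's +y; same shape, origin and axes.
- spare: A sixth breaker, the same shape, lying on its side on the plate on the robot's side of the rail, 18 mm high; not part of the row, to be left alone. Origin: under its middle.
- driver: Screwdriver, 170 mm long with a black handle, lying on the plate beyond the rail, along it; to be left alone. Origin: its underside.
- jar: Small jar, 40 mm across, 50 mm high, standing on the plate on the robot's side of the rail; to be left alone. Origin: centre of its underside.
- mug: White mug, 80 mm across, 90 mm high, at the far edge of the bench; to be left alone. Origin: centre of its underside.
- carton: Small cardboard box, 100 x 80 x 60 mm high, on the bench to the right; to be left alone. Origin: centre of its underside.
- tape: Roll of tape lying flat, 100 mm across, 24 mm high, on the bench to the left; to be left alone. Origin: centre of its underside.
- wrench: Steel wrench, 160 mm long, on the bench to the right near the robot; to be left alone. Origin: its underside.

How it is judged (in metres and radians):
At the end, for the whole second after the job is handed in: All five breakers sit upright on the rail (within 4 mm of the height of its top, tilted less than 0.12 rad) and at rest, no gap between neighbours over 2.5 mm, and the leading breaker within 3 mm of the end stop (horizontal distance between any of breaker1, breaker5 and stop below 0.018 m and horizontal distance between breaker1 and breaker2 below 0.0205 m and horizontal distance between breaker2 and breaker3 below 0.0205 m and horizontal distance between breaker3 and breaker4 below 0.0205 m and horizontal distance between breaker4 and breaker5 below 0.0205 m and height (world z) of breaker1 between 0.013 and 0.021 m and angle between each of breaker1, breaker2, breaker3, breaker4, breaker5's own z axis and vertical below 0.12 rad and linear speed of each of breaker1, breaker2, breaker3, breaker4, breaker5 below 0.01 m/s and height (world z) of breaker2 between 0.013 and 0.021 m and height (world z) of breaker3 between 0.013 and 0.021 m and height (world z) of breaker4 between 0.013 and 0.021 m and height (world z) of breaker5 between 0.013 and 0.021 m); the robot touches nothing.
It fails at once if a breaker of the row is lifted off the rail or falls off it (height (world z) of any of breaker1, breaker2, breaker3, breaker4, breaker5 above 0.027 m or height (world z) of any of breaker1, breaker2, breaker3, breaker4, breaker5 below 0.011 m).
It fails at once if a breaker of the row is tipped by more than 20 degrees (angle between any of breaker1, breaker2, breaker3, breaker4, breaker5's own z axis and vertical above 0.35 rad).
It fails at once if the row is pulled apart: a gap of more than 8 mm between neighbours (horizontal distance between breaker1 and breaker2 above 0.026 m or horizontal distance between breaker2 and breaker3 above 0.026 m or horizontal distance between breaker3 and breaker4 above 0.026 m or horizontal distance between breaker4 and breaker5 above 0.026 m).
It fails at once if something that is not part of the row is moved by more than 20 mm (distance of any of spare, driver, jar, mug, carton, tape, wrench from where it was at the start of the episode above 0.02 m).
It also fails if it takes over 35 s, if anything falls off the work surface, if the arm or the gripper's body presses on something with over 40 N, if the wrist force passes 120 N, or if a joint passes its speed limit or range.

## Working session

There is one attempt and no reset: what is moved stays moved. The work goes in short steps, Python scripts to look and compute and a tool call to move; the robot and the scene stay as the last step left them, time stands still between calls to the robot, and variables do not carry over. Pictures are saved under pics/ and viewed, at most 10 in all, crops included, and the job is handed in when it is done.

Besides the shell and the picture viewer there is one more tool, called as a command line: name --argument value ..., lists and objects as JSON in quotes. drive_tool: Moves the arm, as the interface text tells. Its arguments: {"type":"object","properties":{"steps":{"type":"array"}},"required":["steps"]}

```bash
mkdir -p pics; python3 - <<'E'
from station import r
import cv2,numpy as np
for n in("top","side"):
    cv2.imwrite(f"pics/{n}0.png",r.capture(n)); p=r.camera_params(n); print(n,np.round(p["camera_matrix"],1).tolist(),np.round(p["extrinsics"],4).tolist())
s=r.sense();print(s["time_s"],np.round(s["tcp_pos"],4),np.round(s["ee_rot"],3).tolist(),s["gripper_width"])
E
```

```text
top [[495.2, 0.0, 275.6], [0.0, 495.2, 204.5], [0.0, 0.0, 1.0]] [[0.0149, -0.9998, 0.0112, -0.0209], [-0.9854, -0.0166, -0.1694, 0.5853], [0.1696, -0.0085, -0.9855, 1.2222], [0.0, 0.0, 0.0, 1.0]]
side [[402.0, 0.0, 281.7], [0.0, 402.0, 209.0], [0.0, 0.0, 1.0]] [[-0.8505, -0.5259, 0.0088, 0.4744], [-0.4024, 0.6398, -0.6548, 0.2732], [0.3387, -0.5604, -0.7558, 0.8928], [0.0, 0.0, 0.0, 1.0]]
0.1 [ 0.2087 -0.5886  0.2406] [[-0.943, -0.334, -0.001], [-0.334, 0.943, 0.002], [0.0, 0.002, -1.0]] 1.0002549593156935
```

View pics/top0.png

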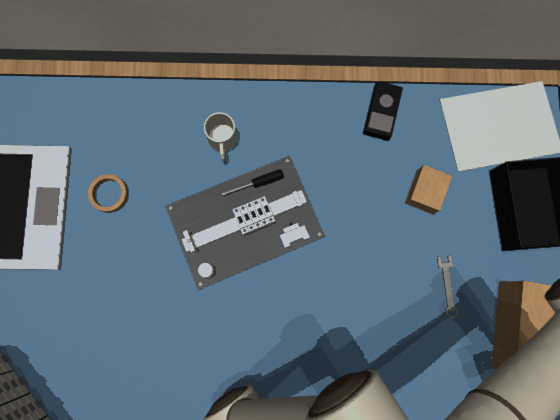

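View pics/side0.png

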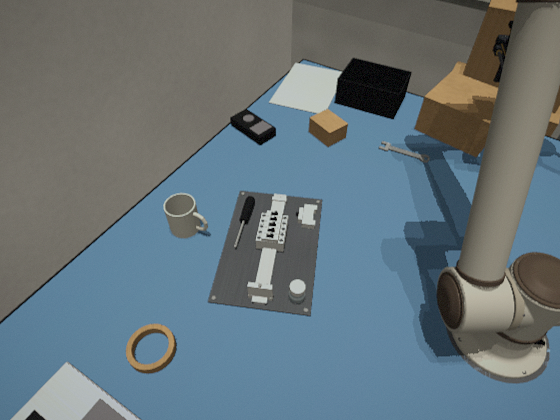

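The top view shows the upright stop at the left end of the rail, around (188,241), and the low cap at the right, around (299,199). The row spans columns 235–275, the spare is at (293,235) and the jar at (205,270). So the push goes left, along +y.

```bash
cat > h.py <<'E'
import numpy as np,cv2
from station import r
def ray(n,uv,z):
    p=r.camera_params(n);E=np.array(p["extrinsics"]);K=np.array(p["camera_matrix"])
    R,t=E[:3,:3],E[:3,3];c=-R.T@t;d=R.T@np.linalg.solve(K,[uv[0],uv[1],1]);return c+d*(z-c[2])/d[2]
def proj(n,P):
    p=r.camera_params(n);E=np.array(p["extrinsics"]);q=np.array(p["camera_matrix"])@(E[:3,:3]@np.asarray(P)+E[:3,3]);return q[:2]/q[2]
E
python3 - <<'E'
from h import *
res={}
for n,box in(("top",(150,140,340,300)),("side",(195,180,340,320))):
    im=cv2.imread(f"pics/{n}0.png").astype(int)
    m=((im[...,0]-im[...,2])<25).astype(np.uint8)*255   # not blue bench
    k=np.zeros_like(m);x0,y0,x1,y1=box;k[y0:y1,x0:x1]=m[y0:y1,x0:x1]
    k=cv2.morphologyEx(k,cv2.MORPH_OPEN,np.ones((5,5)))
    c=max(cv2.findContours(k,0,2)[0],key=cv2.contourArea)
    q=cv2.approxPolyDP(cv2.convexHull(c),8,True)[:,0]
    P=np.array([ray(n,u,0.005)[:2] for u in q]);print(n,q.tolist(),P.round(4).tolist())
    print(np.linalg.norm(P-np.roll(P,-1,0),axis=1).round(4),P.mean(0).round(4))
im=cv2.imread("pics/top0.png")[145:295,160:330];cv2.imwrite("pics/topc.png",cv2.resize(im,(680,600),interpolation=2))
im=cv2.imread("pics/side0.png")[185:315,205:330];cv2.imwrite("pics/sidec.png",cv2.resize(im,(575,598),interpolation=2))
E
```

```text
top [[289, 157], [323, 237], [197, 288], [167, 205]] [[0.7244, -0.0464], [0.5086, -0.1382], [0.3712, 0.1876], [0.5872, 0.2762]]
[0.2346 0.3536 0.2334 0.3506] [0.5479 0.0698]
side [[240, 191], [321, 200], [310, 314], [209, 301]] [[0.7277, -0.0456], [0.5129, -0.1394], [0.3695, 0.1826], [0.5838, 0.2782]]
[0.2344 0.3525 0.2347 0.3543] [0.5485 0.069 ]
```

View pics/topc.png

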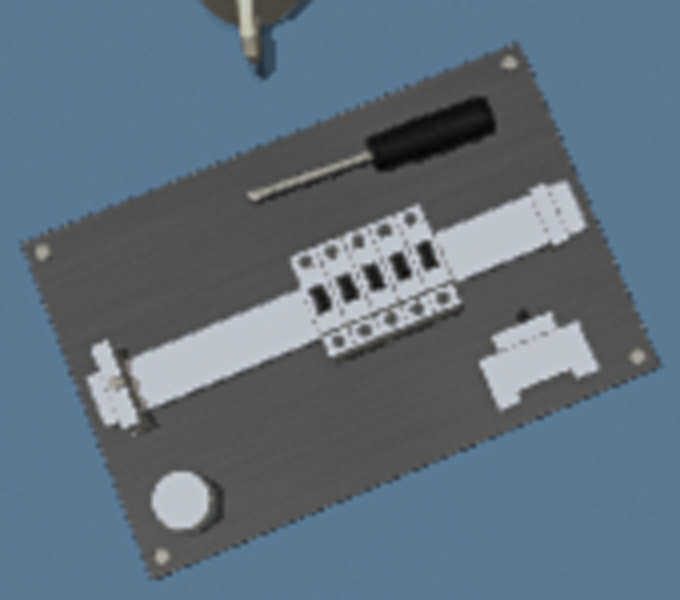

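View pics/sidec.png

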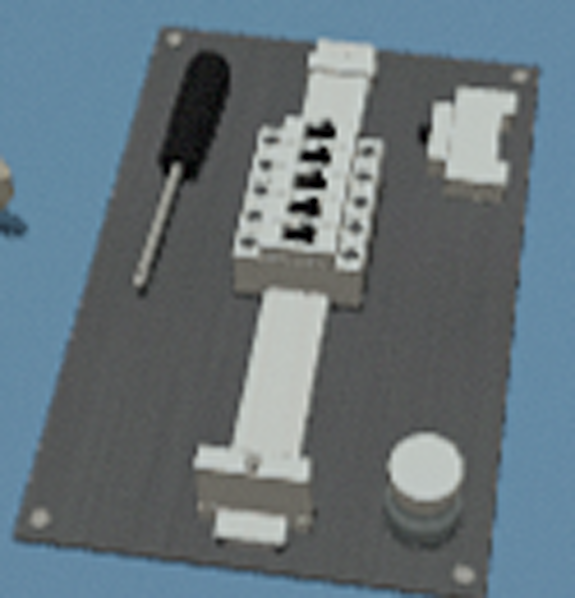

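The crops show the row with its right (cap-side) end face corners at about (421,205) and (462,298) in the top crop, and its left end corners at (290,258) and (331,355). The rail is clear on both sides of the row. I'll convert these to rail coordinates.

```bash
python3 - <<'E'
from h import *
P=np.array([[.7244,-.0464],[.5086,-.1382],[.3712,.1876],[.5872,.2762]]);Q=np.array([[.7277,-.0456],[.5129,-.1394],[.3695,.1826],[.5838,.2782]])
for A in(P,Q):
    d=(A[3]-A[0])+(A[2]-A[1]);e=(A[0]-A[1])+(A[3]-A[2]);print("yaw",np.degrees(np.arctan2(-d[0],d[1])),np.degrees(np.arctan2(e[1],e[0])))
c=(P.mean(0)+Q.mean(0))/2;A=P+Q
d=(A[3]-A[0])+(A[2]-A[1]);y=d/np.linalg.norm(d);x=np.array([y[1],-y[0]]);print(c,x,y)
def f(n,u,z):
    o=ray(n,u,z)[:2]-c;return np.round([o@x*1e3,o@y*1e3],1)
for nm,u,z in(("Rfar",(421,205),.045),("Rnear",(462,298),.045),("Lfar",(290,258),.045),("Lnear",(329,347),.045),("stopfar",(105,340),.057),("capTopR",(570,180),.021),("capBotR",(586,230),.021),("jar",(182,500),.055),("spareTL",(480,360),.023),("sparetoggle",(522,315),.014),("driverend",(493,110),.02)):
    print(nm,f("top",(u[0]/4+160,u[1]/4+145),z))
for nm,u,z in(("RfarS",(288,115),.057),("Rnear",(384,140),.045),("Lfar",(235,253),.045),("Lnear",(365,265),.045),("stopL",(195,450),.057),("stopR",(312,465),.057),("spare",(445,183),.023)):
    print("side",nm,f("side",(u[0]/4.6+205,u[1]/4.6+185),z))
E
```

```text
yaw 22.952852467091038 22.67448974593823
yaw 23.98306521536666 23.816133583781394
[0.5481625 0.069375 ] [0.91727614 0.39825179] [-0.39825179  0.91727614]
Rfar [ 33.1 -73.2]
Rnear [-33.1 -74.4]
Lfar [33.3 17.8]
Lnear [-29.7  16.2]
stopfar [ 27.1 145.1]
capTopR [  15.3 -172.1]
capBotR [ -19.6 -168.7]
jar [-84.9 136.8]
spareTL [-72.3 -71. ]
sparetoggle [ -54.7 -108.4]
driverend [  78.7 -143.6]
side RfarS [ 19.7 -73.5]
side Rnear [-35.4 -73.4]
side Lfar [33.5 17.5]
side Lnear [-36.9  14.9]
side stopL [ 28.6 146.6]
side stopR [-29.3 146.3]
side spare [-72.2 -65.2]
```

Both views agree. The row runs from s=-73.5 to +17.5 mm along the rail, which matches its 91 mm length. The stop face is at about +144, so the row has about 126 mm to go. I'll move above the free rail behind the row.

drive_tool --steps '[0,0,0,-0.03,0.022,0,0.25,0,0,0,-0.03,0.022,0,0.25,0,0,0,-0.03,0.022,0,0.25,0,0,0,-0.03,0.022,0,0.25,0,0,0,-0.03,0.022,0,0.25,0,0,0,-0.03,0.022,0,0.25,0,0,0,-0.03,0.022,0,0.25,0,0,0,-0.03,0.022,0,0.25,0,0,0,-0.03,0.022,0,0.25]'

```text
time_s: 0.85
tcp_pos: [0.3976, -0.3104, 0.2413]
ee_rot: [[-0.943, -0.334, -0.0], [-0.334, 0.943, 0.0], [0.0, 0.0, -1.0]]
wrist_force: [0.1, -0.5, 0.3]
gripper_width: 0.402
gripper_force: 0.0
```

drive_tool --steps '[0,0,0,-0.03,0.022,0,0.25,0,0,0,-0.03,0.022,0,0.25,0,0,0,-0.03,0.022,0,0.25,0,0,0,-0.03,0.022,0,0.25,0,0,0,-0.03,0.022,0,0.25,0,0,0,-0.03,0.022,0,0.25,0,0,0,-0.03,0.022,0,0.25,0,0,0,-0.03,0.022,0,0.25,0,0,0,-0.03,0.022,0,0.25]'

```text
time_s: 1.6
tcp_pos: [0.5859, -0.0335, 0.2412]
ee_rot: [[-0.942, -0.334, -0.001], [-0.334, 0.942, 0.0], [0.001, 0.0, -1.0]]
wrist_force: [-0.2, -0.6, 0.6]
gripper_width: 0.253
gripper_force: 0.0
```

drive_tool --steps '[0,0,-0.117,0,0,0,0.25,0,0,-0.117,0,0,0,0.25,0,0,-0.117,0,0,0,0.25,0,0,-0.117,0,0,0,0.25,0,0,-0.117,0,0,0,0.25,0,0,-0.117,0,0,0,0.25,0,0,-0.117,0,0,0,0.25]'

```text
time_s: 2.18
tcp_pos: [0.5852, -0.0352, 0.241]
ee_rot: [[-0.394, -0.919, -0.001], [-0.919, 0.394, 0.0], [0.0, 0.001, -1.0]]
wrist_force: [0.2, -0.4, 0.7]
gripper_width: 0.25
gripper_force: 0.0
```

drive_tool --steps '[0,0,-0.117,0,0,0,0.25,0,0,-0.117,0,0,0,0.25,0,0,-0.117,0,0,0,0.25,0,0,-0.117,0,0,0,0.25,0,0,-0.117,0,0,0,0.25,0,0,-0.117,0,0,0,0.25,0,0,-0.117,0,0,0,0.25,0,0,0,0,0,0,0.25]'

```text
time_s: 2.85
tcp_pos: [0.5852, -0.0353, 0.241]
ee_rot: [[0.398, -0.917, -0.001], [-0.917, -0.398, 0.0], [-0.0, 0.001, -1.0]]
wrist_force: [0.8, -0.6, 0.3]
gripper_width: 0.248
gripper_force: 0.0
```

```bash
cat >> h.py <<'E'
c=np.array([.54816,.06938]);a=np.radians(23.4);x=np.array([np.cos(a),np.sin(a)]);y=np.array([-x[1],x[0]])
def st():
    s=r.sense();o=np.array(s["tcp_pos"])[:2]-c;R=np.array(s["ee_rot"])
    print("t",round(s["time_s"],2),"rail x,s mm",np.round([o@x*1e3,o@y*1e3],1),"z",round(s["tcp_pos"][2],4),"tooly yaw",round(np.degrees(np.arctan2(-R[1,1],-R[0,1])),2),"tz",np.round(R[:,2],3),"grip",round(s["gripper_width"],2),"F",np.round(s["wrist_force"],1))
    return s
E
python3 -c "from h import *; st()"
```

```text
t 2.85 rail x,s mm [  -7.6 -110.8] z 0.241 tooly yaw 23.48 tz [-0.001  0.    -1.   ] grip 0.25 F [ 0.8 -0.6  0.3]
```

drive_tool --steps '[0,0,0,0,-0.0075,0.03,0.25,0,0,0,0,0,0.03,0.25,0,0,0,0,0,0.03,0.25,0,0,0,0,0,0.03,0.25,0,0,0,0,0,0.02,0.25,0,0,0,0,0,0.02,0.25,0,0,0,0,0,0.015,0.25,0,0,0,0,0,0.015,0.25,0,0,0,0,0,0.008,0.25,0,0,0,0,0,0,0.25]'

```text
time_s: 3.68
tcp_pos: [0.5909, -0.0326, 0.0413]
ee_rot: [[0.395, -0.919, -0.005], [-0.919, -0.395, -0.001], [-0.001, 0.005, -1.0]]
wrist_force: [0.3, -0.7, 0.6]
gripper_width: 0.249
gripper_force: 0.0
```

```bash
python3 -c "
from h import *
st()
im=r.capture('side')[160:310,190:350];cv2.imwrite('pics/s1.png',cv2.resize(im,(640,600),interpolation=2))"
```

```text
t 3.68 rail x,s mm [  -1.3 -110.5] z 0.0413 tooly yaw 23.24 tz [-0.005 -0.001 -1.   ] grip 0.25 F [ 0.3 -0.7  0.6]
```

View pics/s1.png

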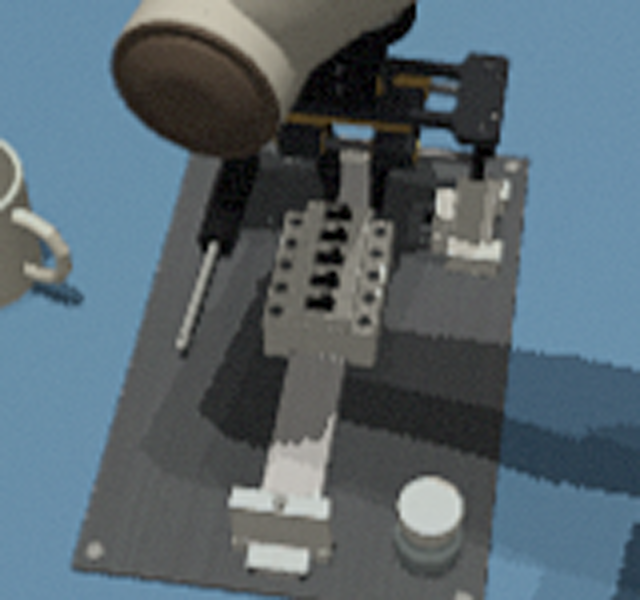

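The side crop shows both fingertips astride the rail's centreline behind the row, at about (330,190) and (378,190), and clear of the spare at (470,220) and the cap. Now a slow approach to contact.

drive_tool --steps '[0,0,0,-0.005,-0.0005,0,0.25,0,0,0,-0.005,0,0,0.25,0,0,0,-0.004,0,0,0.25,0,0,0,-0.003,0,0,0.25,0,0,0,-0.003,0,0,0.25,0,0,0,-0.003,0,0,0.25,0,0,0,-0.003,0,0,0.25,0,0,0,-0.003,0,0,0.25]'

```text
time_s: 4.4
tcp_pos: [0.5815, -0.0055, 0.0438]
ee_rot: [[0.397, -0.918, 0.001], [-0.918, -0.397, -0.0], [0.001, -0.0, -1.0]]
wrist_force: [1.3, -3.2, -0.1]
gripper_width: 0.25
gripper_force: 1.5
```

drive_tool --steps '[0,0,0,-0.003,0,0,0.25,0,0,0,-0.003,0,0,0.25,0,0,0,-0.003,0,0,0.25,0,0,0,-0.003,0,0,0.25]'

```text
time_s: 4.73
tcp_pos: [0.5768, 0.0055, 0.0438]
ee_rot: [[0.397, -0.918, 0.001], [-0.918, -0.397, -0.0], [0.0, -0.0, -1.0]]
wrist_force: [1.1, -3.6, 0.3]
gripper_width: 0.249
gripper_force: 1.8
```

```bash
python3 -c "
from h import *
st()"
```

```text
t 4.73 rail x,s mm [  0.9 -70. ] z 0.0438 tooly yaw 23.37 tz [ 0.001 -0.    -1.   ] grip 0.25 F [ 1.1 -3.6  0.3]
```

The row is in contact and sliding at about 3.7 N, within the expected range. About 112 mm remain.

drive_tool --steps '[0,0,0,-0.004,0,0,0.25,0,0,0,-0.004,0,0,0.25,0,0,0,-0.004,0,0,0.25,0,0,0,-0.004,0,0,0.25,0,0,0,-0.004,0,0,0.25,0,0,0,-0.004,0,0,0.25,0,0,0,-0.004,0,0,0.25,0,0,0,-0.004,0,0,0.25,0,0,0,-0.004,0,0,0.25,0,0,0,-0.004,0,0,0.25]'

```text
time_s: 5.57
tcp_pos: [0.5607, 0.0425, 0.0437]
ee_rot: [[0.397, -0.918, 0.0], [-0.918, -0.397, -0.0], [0.0, -0.0, -1.0]]
wrist_force: [2.0, -3.3, 3.8]
gripper_width: 0.251
gripper_force: 2.4
```

drive_tool --steps '[0,0,0,-0.004,0,0,0.25,0,0,0,-0.004,0,0,0.25,0,0,0,-0.004,0,0,0.25,0,0,0,-0.004,0,0,0.25,0,0,0,-0.004,0,0,0.25,0,0,0,-0.004,0,0,0.25,0,0,0,-0.004,0,0,0.25,0,0,0,-0.004,0,0,0.25,0,0,0,-0.004,0,0,0.25,0,0,0,-0.004,0,0,0.25]'

```text
time_s: 6.4
tcp_pos: [0.5447, 0.0792, 0.0437]
ee_rot: [[0.397, -0.918, 0.0], [-0.918, -0.397, -0.0], [0.0, 0.0, -1.0]]
wrist_force: [1.9, -4.8, 3.6]
gripper_width: 0.249
gripper_force: 2.6
```

drive_tool --steps '[0,0,0,-0.003,0,0,0.25,0,0,0,-0.003,0,0,0.25,0,0,0,-0.003,0,0,0.25,0,0,0,-0.003,0,0,0.25,0,0,0,-0.003,0,0,0.25,0,0,0,-0.003,0,0,0.25,0,0,0,-0.003,0,0,0.25]'

```text
time_s: 6.98
tcp_pos: [0.5363, 0.0983, 0.0437]
ee_rot: [[0.397, -0.918, -0.0], [-0.918, -0.397, -0.0], [0.0, 0.0, -1.0]]
wrist_force: [1.0, -4.7, 4.4]
gripper_width: 0.25
gripper_force: 2.7
```

```bash
python3 -c "
from h import *
st()
im=r.capture('side')[170:320,190:350];cv2.imwrite('pics/s2.png',cv2.resize(im,(640,600),interpolation=2))"
```

```text
t 6.98 rail x,s mm [ 0.6 31.3] z 0.0437 tooly yaw 23.37 tz [-0. -0. -1.] grip 0.25 F [ 1.  -4.7  4.4]
```

View pics/s2.png

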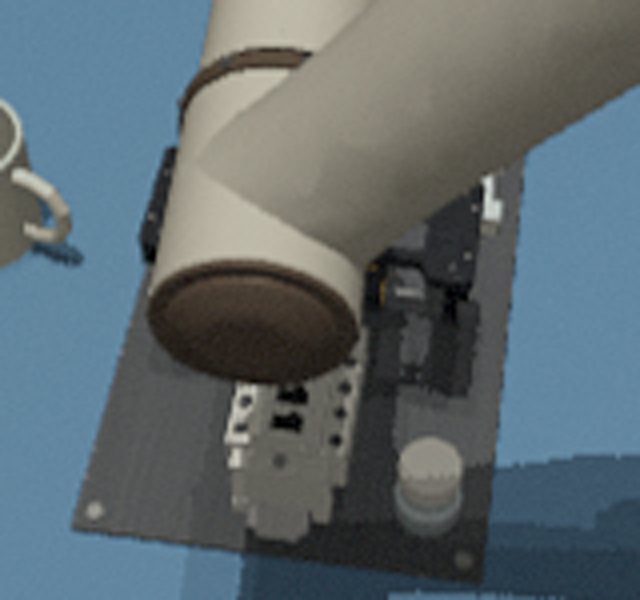

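The side view shows the row's leading face nearly at the stop, at about (285,450), with the row upright. The gripper clears the jar at (430,470). I expect about 11 mm more, so I'll creep in and watch the force.

drive_tool --steps '[0,0,0,-0.002,0,0,0.25,0,0,0,-0.002,0,0,0.25,0,0,0,-0.002,0,0,0.25,0,0,0,-0.001,0,0,0.25]'

```text
time_s: 7.37
tcp_pos: [0.5335, 0.1047, 0.0436]
ee_rot: [[0.397, -0.918, -0.0], [-0.918, -0.397, -0.0], [0.0, 0.0, -1.0]]
wrist_force: [3.0, -4.3, 4.2]
gripper_width: 0.252
gripper_force: 2.6
```

drive_tool --steps '[0,0,0,-0.001,0,0,0.25,0,0,0,-0.001,0,0,0.25]'

```text
time_s: 7.53
tcp_pos: [0.5328, 0.1064, 0.0436]
ee_rot: [[0.397, -0.918, -0.0], [-0.918, -0.397, -0.0], [0.0, 0.0, -1.0]]
wrist_force: [2.6, -4.5, 3.8]
gripper_width: 0.248
gripper_force: 2.6
```

```bash
python3 -c "
from h import *
st()"
```

```text
t 7.53 rail x,s mm [ 0.6 40.1] z 0.0436 tooly yaw 23.38 tz [-0. -0. -1.] grip 0.25 F [ 2.6 -4.5  3.8]
```

drive_tool --steps '[0,0,0,-0.001,0,0,0.25,0,0,0,-0.001,0,0,0.25]'

```text
time_s: 7.7
tcp_pos: [0.5321, 0.108, 0.0436]
ee_rot: [[0.397, -0.918, -0.0], [-0.918, -0.397, -0.001], [0.001, 0.0, -1.0]]
wrist_force: [6.4, -10.7, 2.1]
gripper_width: 0.251
gripper_force: 6.0
```

drive_tool --steps '[0,0,0,-0.001,0,0,0.25]'

```text
time_s: 7.78
tcp_pos: [0.5322, 0.1081, 0.0436]
ee_rot: [[0.397, -0.918, 0.0], [-0.918, -0.397, -0.002], [0.002, 0.0, -1.0]]
wrist_force: [7.9, -14.5, 1.9]
gripper_width: 0.253
gripper_force: 8.1
```

drive_tool --steps '[0,0,0,-0.001,0,0,0.25]'

```text
time_s: 7.87
tcp_pos: [0.5323, 0.1083, 0.0436]
ee_rot: [[0.398, -0.918, 0.001], [-0.918, -0.398, -0.003], [0.003, 0.0, -1.0]]
wrist_force: [9.8, -18.1, 0.7]
gripper_width: 0.252
gripper_force: 10.4
```

The force has risen to 20 N and motion has stopped at s≈42 mm, where I expected the row to be home. I'll back straight off gently and then lift clear.

drive_tool --steps '[0,0,0,0.001,0,0,0.25,0,0,0,0.001,0,0,0.25,0,0,0,0.002,0,0,0.25,0,0,0,0.004,0,0,0.25,0,0,0,0.008,0,0,0.25,0,0,0,0.015,0,0,0.25,0,0,0,0.01,0,0,0.25]'

```text
time_s: 8.45
tcp_pos: [0.5475, 0.0719, 0.0431]
ee_rot: [[0.397, -0.918, -0.001], [-0.918, -0.397, -0.0], [-0.0, 0.001, -1.0]]
wrist_force: [0.3, -0.4, 0.1]
gripper_width: 0.252
gripper_force: 0.0
```

drive_tool --steps '[0,0,0,0,0,-0.02,0.25,0,0,0,0,0,-0.04,0.25,0,0,0,0,0,-0.04,0.25,0,0,0,0.03,0,-0.02,0.25,0,0,0,0.04,0,0,0.25,0,0,0,0.04,0,0,0.25,0,0,0,0.04,0,0,0.25,0,0,0,0.04,0,0,0.25,0,0,0,0.04,0,0,0.25,0,0,0,0,0,0,0.25]'

```text
time_s: 9.28
tcp_pos: [0.6403, -0.1448, 0.1624]
ee_rot: [[0.391, -0.921, 0.0], [-0.921, -0.391, -0.001], [0.001, 0.0, -1.0]]
wrist_force: [1.1, 0.3, 0.7]
gripper_width: 0.253
gripper_force: 0.0
```

```bash
python3 -c "
from h import *
st()
a=r.capture('side')[185:315,205:345];b=r.capture('top')[145:295,160:310]
cv2.imwrite('pics/e.png',np.hstack([cv2.resize(a,(400,371),interpolation=2),cv2.resize(b,(371,371),interpolation=2)]))"
```

```text
t 9.28 rail x,s mm [  -0.5 -233.2] z 0.1624 tooly yaw 23.0 tz [ 0.    -0.001 -1.   ] grip 0.25 F [1.1 0.3 0.7]
```

View pics/e.png

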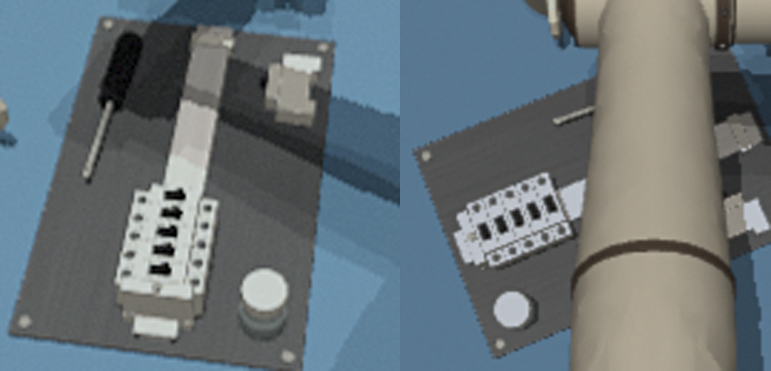

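Both views show the five breakers as one touching row, upright against the stop (side row at (165,240), top row at (515,220)). The spare, driver and jar are unmoved, and the arm is clear. One quick numeric check of the rear end, then I hand it in.

```bash
python3 -c "
from h import *
for n,u in (('top',(149/2.473+160,173/2.473+145)),('top',(172/2.473+160,233/2.473+145)),('side',(217/2.857+205,200/2.857+185))):
    o=ray(n,u,.045)[:2]-c;print(np.round([o@x*1e3,o@y*1e3],1))
print(r.finish_job())"
```

```text
[32.  52.1]
[-35.1  53.1]
[-34.1  52.6]
the job is handed in; nothing more can be done
None
```

The five breakers are pushed home against the end stop as one touching row, and the job is handed in at about 9.4 s; the final pictures show the row upright and tight against the stop, the spare, driver and jar in place and the arm clear, but no verdict came back.

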